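# Size a block with the caliper and hold the spring stop at the pointer

### The arm

A 6-joint arm with a two-finger parallel gripper is mounted at the origin on a cart in front of the work surface, level with it; the furniture and walls round the work are solid. World frame = base frame: x ahead of the robot, y to its left, z up, the work surface at z = 0. Lengths are in mm, angles in rad, forces in N, time in s.
With the tool pointing down it reaches from about 300 to 775 mm from the base axis. Payload 14.6 kg.
Tool frame: the origin (TCP) lies between the finger pads; the fingertips stand 19 mm ahead of it and the grasp point (between the pads) is the TCP; z points along the fingers, y is the line along which they close (so a half turn about z gives the same grasp; the last joint's range is limited). The gripper opens to 94 mm and grips with 3 to 60 N. Pads are 16 mm wide; open, the fingers measure 119 mm over their backs; the gripper's body (75 mm by 177 mm) begins 78 mm behind the grasp point.
Start: joints at [1.102, 0.3, 1.521, -0, 1.321, -0.067], TCP at [215.088, 506.188, 185.546] pointing down, gripper open.
Joint ranges: [-3.03, 3.03], [-0.79, 2.21], [0.23, 2.52], [-1.04, 4.18], [0, 3.07], [-2.55, 2.55]. Speed limits (rad/s): [2.22, 2.22, 2.57, 3.14, 3.14, 3.14].

### API

Orientations are given as [roll, pitch, yaw] about the fixed x, y, z axes, in that order (R = Rz(yaw) Ry(pitch) Rx(roll)).
In Python, from cell import monitor, imaging, job, find_in, trace gives the robot as it stands. The module is installed in compiled form; this text tells all that it offers.
- The arm moves only by the tool arm_command, never from a script. Its argument "steps" is a list of rows, each a list of 5 numbers: the opening, from 0 (shut) to 1 (fully open), then the shift along the tool's x, y, z in mm, then the turn about the tool's z in degrees. In form: [[gripper, dx, dy, dz, turn], ...]. A call has 1 to 20 rows; each row is the pose to reach, as a shift and turn from the pose commanded when the call began, along the tool's axes at that moment; what a row does not reach only later rows make up. A row lasts 1/8 s, in which the tool goes at most 62.5 mm and 10.7 degrees, less where a joint would pass 70% of its speed; a pose out of reach is approached as far as the arm can. A call with a gripper value outside its range is refused whole. The fingers move at their own pace and stop on an object; "force" is the grip in N (left out, the last holds). Time passes only in rows, so rows that repeat a pose let the fingers close. It gives the time, the measured TCP pose, the force, the opening and the grip force at its end, in the units of the state.
- monitor.read_state(): the state, without advancing time (a new reading comes with each control period).
- imaging.camera(name): name is "side" or "top" or "wrist"; returns a dict with "img" (400x640x3 uint8, red, green, blue), "mtx" (3x3 intrinsics, pixels), "view" (4x4, takes a point from world to camera coordinates). Camera axes: x right, y down, z forward; pixel columns grow to the right and rows downward; lengths in mm; the calibration is good to about 2 mm. A picture is of the moment at which its call begins. There is no depth.
- job.sign_off(): hands the job in; it is judged then, once.
Trained networks look in a picture, given as the dict that the camera call returned (one of the last four; its "shot" number tells which), for a name from the list of things; names that differ only in an ending like _2 or _b are one class to them, and where a whole thing is asked for, a point or a joint stands for the part that bears it (a point fixed in the world has none). Each returns a list of dicts, best first, with "p" (0 to 1); they miss things now and then, are a little off and sometimes report something else, mostly with a low value. They report only what shows in the picture. A call takes as long as a camera call. They do not tell look-alikes from the thing itself.
- find_in(picture, target): "rect" ([centre column, centre row, width, height] in pixels, round what is visible of it).
- trace(picture, target): "region" (400x640 bool, what is visible of it) and "rect" ([centre column, centre row, width, height] in pixels, round what is visible of it).
The state is a dict: "clock": time; "joints": joint angles; "qd": joint speeds; "effort": joint torques, N m; "eef_pos": TCP position; "eef_rot": TCP orientation; "wrist_force": force on the tool from outside, world axes, zero at the start; "moment": the same for the moment, N m; "finger_gap": finger opening in mm; "finger_force": force on a finger pad.
Only numpy, scipy, OpenCV 4.12 (cv2) and the standard library are available. Lean on these libraries where they do the work, as an engineer would, in place of code of your own. Each camera call takes 0.05 s, during which the arm holds its last target. There are 200 camera calls.

### The job

Close the sliding jaw of the caliper firmly on the wooden block that lies between its jaws, so that it is shut tight against the steel anvil at the fixed jaw, and leave it closed there, then take the wooden grip of the spring-loaded stop and pull the stop out until the line on its carriage stands level with the tip of the brass pointer on the sliding jaw. Finish while still holding the stop at the pointer: do not let go, as the spring would pull it back. Leave the other wooden block and the things on the bench round the board where they are.

Things in the scene. Friction and masses are not known exactly. Their poses are not given: they have to be found in the camera images.
- board: Fixed plywood board, 265 x 245 x 12 mm, flat on the bench. Origin at bench height; +x is the sliding line of jaw and stop, away from the robot at yaw 0; +y left. It spans x -110 to +155, y -128 to +118 mm. It carries the caliper (along x, beam at y -15 to +1), the spring stop on the right (centre line y = -90) and two blocks on the left.
- caliper: Steel caliper, 200 mm long, fixed on the board, underside 24 mm above the bench. Origin mid-length, underside, over the board's origin; y runs along the beam to its fixed jaw (board +x), x to the right (board -y). A steel anvil block (18 x 40, 22 mm high) on the board covers its fixed jaw and serves as such: flat face at board x = +81, y 6 to 46 mm. The moving jaw, 24 to 28 mm above the bench, reaches to board y = +33.
- caliper_slider: Sliding part with the moving jaw; light friction (0.4 N), stays put. Axes as caliper's; origin at the caliper's y = -q (x, z 0) with the jaws (moving jaw to anvil) q open (64 to 78 mm at start). Body to grasp: x -5 to +20 (25 mm wide), y 30 to 82 from its origin, 24 to 31 mm above bench, 12 mm free below; hold it at y 36 to 62, clear of jaw and pointer. Jaw face at y 81. Push to +y to close.
- jaw_mid (a point): Fixed point between anvil and moving jaw, 37 mm to the left of the caliper's origin and 52 mm ahead (board frame x = 52, y = 37 mm), 24 mm above the bench. The block to be measured lies here, within about 5 mm at the start; the other block lies on the board more than 100 mm away.
- pointer_tip (a point): Tip of the brass pointer, a strip 6 mm wide and 2 mm thick fixed across the caliper's slider (at its y = 77 mm), reaching right toward the stop. Tip 32 mm above the bench, at board y = -64 mm. Its axes are the caliper's (y = the board's x).
- stop_line (a point): Left end of the dark 1.2 mm line engraved across the stop's aluminium carriage (30 x 48 mm), on its top, 29 mm above the bench, at board y = -66 mm. At home it is at board x = 77 mm; pulled out by the caliper's q (the jaw opening) it is level with the pointer.
- spring_stop: Aluminium carriage (30 x 48 mm) with an upright wooden grip. Axes as board's; origin 12 mm above bench under its centre, at board x 77 - d, y -90 mm: d (pull, 0 at home and start) up to 85 mm. Grip centre x 0, y -4 mm: 16 (x) by 24 mm (y), 29 to 65 mm above bench. Carriage top 29 mm. Spring pulls to +x with 3 N at home plus 90 N/m (8 N at 55 mm), sends it home if let go.
- long_block: Loose wooden block, reddish, 55 mm along the board's x (this is its size between the jaws), 40 mm across, 20 mm high. Origin at the centre of its underside. Its y axis lies along the board's x, within 0.06 rad.
- short_block: Loose wooden block, brown, 36 mm along the board's x (this is its size between the jaws), 58 mm across, 18 mm high. Origin at the centre of its underside. Its axes are the board's within 0.06 rad. One of the two blocks lies between the jaws, the other on the near left part of the board; which one varies.
- turned_knob: Loose turned wooden knob, 44 mm across, 48 mm high, standing on the bench left of the board. Bystander.
- cork_block: Loose cork sanding block, 61 x 110 x 36 mm, on the bench right of the board. Bystander.
- wax_tin: Loose round tin with a green lid, 76 mm across, 31 mm high, on the bench near left of the board. Bystander.
There are look-alikes about, which are no part of the job. Leave any red look-alike of the long_block alone. What is shaped like the short_block but red or turquoise is not meant.

How it is judged (in metres and radians):
On the way, in this order (a step that is already met when the one before it is completed fails the run):
1. the caliper's jaws are shut on the block between them and press on it with more than 2 N (((horizontal distance between long_block and jaw_mid below 0.05 m and y of caliper_slider in the frame of caliper between -0.057 and -0.053 m and contact force between caliper_slider and long_block above 2 N) or (horizontal distance between short_block and jaw_mid below 0.05 m and y of caliper_slider in the frame of caliper between -0.038 and -0.034 m and contact force between caliper_slider and short_block above 2 N))), for 0.2 s.
2. the stop is pulled out by its grip until its line is level with the pointer (y of stop_line in the frame of pointer_tip between -0.003 and 0.003 m and contact force between the fingers and spring_stop above 2 N), for 0.3 s.
At the end, for the whole second after the job is handed in: The fingers hold the stop by its grip (over 2 N), at rest (under 10 mm/s), its line within 3 mm of the pointer tip along the slide; the jaws are still shut on the block between them (opening within 2 mm of its size, block within 50 mm of jaw_mid); nothing else moved over 30 mm (all of step 2 and ((horizontal distance between long_block and jaw_mid below 0.05 m and y of caliper_slider in the frame of caliper between -0.057 and -0.053 m) or (horizontal distance between short_block and jaw_mid below 0.05 m and y of caliper_slider in the frame of caliper between -0.038 and -0.034 m)) and linear speed of spring_stop below 0.01 m/s); the arm keeps its last pose, push and grip.
It fails at once if the block that is not between the jaws, or a thing on the bench, is moved more than 30 mm (distance of any of turned_knob, cork_block, wax_tin from where it was at the start of the episode above 0.03 m or (distance of long_block from where it was at the start of the episode above 0.03 m and horizontal distance between long_block and jaw_mid above 0.07 m) or (distance of short_block from where it was at the start of the episode above 0.03 m and horizontal distance between short_block and jaw_mid above 0.07 m)).
It also fails if it takes over 45 s, if anything falls off the work surface, if the arm or the gripper's body presses on something with over 40 N, if the wrist force passes 120 N, or if a joint passes its speed limit or range.

## Working session

There is one attempt and no reset: what is moved stays moved. The work goes in short steps, Python scripts to look and compute and a tool call to move; the robot and the scene stay as the last step left them, time stands still between calls to the robot, and variables do not carry over. Pictures are saved under pics/ and viewed, at most 10 in all, crops included, and the job is handed in when it is done.

Besides the shell and the picture viewer there is one more tool, called after "Emit:" in YAML: its name, and indented under it one key for each argument. arm_command: Moves the arm, as the interface text tells. Its arguments: {"type":"object","properties":{"steps":{"type":"array","items":{"type":"array","items":{"type":"number"}}},"force":{"type":"number"}},"required":["steps"]}

```bash
mkdir -p pics; cat > h.py <<'E'
import numpy as np, cv2
from cell import monitor, imaging, job, find_in, trace
def ray(c,px,z):
    V=np.array(c["view"]);K=np.array(c["mtx"]);R=V[:3,:3];o=-R.T@V[:3,3]
    d=R.T@np.linalg.inv(K)@np.array([px[0],px[1],1.]);return o+d*(z-o[2])/d[2]
def proj(c,P):
    V=np.array(c["view"]);K=np.array(c["mtx"]);p=K@(V[:3,:3]@np.array(P,float)+V[:3,3]);return p[:2]/p[2]
def save(c,n): cv2.imwrite(f"pics/{n}.png",c["img"][:,:,::-1])
E
python3 - <<'E'
from h import *
s=monitor.read_state();print(s["eef_pos"],s["eef_rot"])
for n in ["top","side"]:
    c=imaging.camera(n);save(c,n+"0")
    for t,z in [("caliper",28),("caliper_slider",31),("spring_stop",29),("stop_line",29),("pointer_tip",32),("long_block",32),("short_block",30),("board",12)]:
        for d in find_in(c,t)[:2]: print(n,t,round(d["p"],2),np.round(d["rect"]),np.round(ray(c,d["rect"][:2],z)))
E
```

```text
[214.97266137 505.93190666 184.97312847] [-3.14041890e+00 -6.63539874e-05  2.73983703e+00]
top caliper 0.71 [335. 176.  29.  63.] [554. -18.  28.]
top caliper_slider 0.66 [335. 180.  31.  18.] [543. -20.  31.]
top spring_stop 0.53 [359. 146.  20.  14.] [647. -88.  29.]
top stop_line 0.6 [195. 235.  26.  27.] [382. 368.  29.]
top stop_line 0.56 [362. 147.  25.  11.] [644. -97.  29.]
top pointer_tip 0.77 [330. 181.  14.  16.] [539.  -4.  32.]
top pointer_tip 0.3 [449. 224.  37.  42.] [ 422. -335.   32.]
top long_block 0.75 [261. 142.  21.  19.] [653. 197.  32.]
top long_block 0.72 [330. 169.  94.  96.] [576.  -6.  32.]
top short_block 0.7 [311. 245.  22.  20.] [357.  45.  30.]
top short_block 0.63 [256. 217.  14.  22.] [434. 201.  30.]
top board 0.89 [332. 168.  94.  94.] [583.  -9.  12.]
side caliper 0.91 [296. 207.  73.  12.] [564.   1.  28.]
side caliper_slider 0.61 [303. 203.  18.  16.] [544. -13.  31.]
side spring_stop 0.59 [268. 190.  14.  22.] [642. -87.  29.]
side stop_line 0.69 [266. 189.  10.  18.] [649. -96.  29.]
side pointer_tip 0.57 [331. 224.  22.  23.] [479.  90.  32.]
side pointer_tip 0.48 [306. 206.  20.  12.] [537.   8.  32.]
side long_block 0.98 [260. 266.  27.  24.] [644. 224.  32.]
side long_block 0.79 [280. 218.  24.  17.] [606.  52.  32.]
side short_block 0.77 [376. 221.  25.  20.] [364.  83.  30.]
side short_block 0.58 [356. 260.  27.  18.] [435. 222.  30.]
side board 0.61 [294. 214. 105.  73.] [572.  12.  12.]
```

```bash
python3 - <<'E'
import cv2
a=cv2.imread("pics/top0.png")[95:275,220:460];cv2.imwrite("pics/t1.png",cv2.resize(a,None,fx=3.3,fy=3.3,interpolation=cv2.INTER_CUBIC))
E
```

```text
(no output)
```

View pics/t1.png

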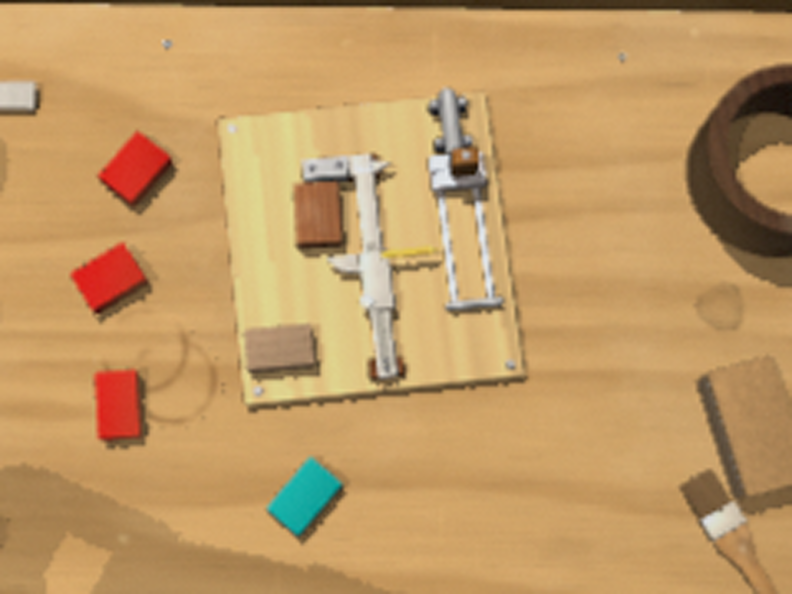

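The long (reddish) block lies between the jaws. The board's corners are at crop pixels (218,118), (487,93), (526,378) and (248,408), so it's turned slightly. Next I fit the board pose.

```bash
cat >> h.py <<'E'
def fit(B,W):
    B=np.array(B,float);W=np.array(W,float)[:,:2];b=B-B.mean(0);w=W-W.mean(0)
    a=np.arctan2((b[:,0]*w[:,1]-b[:,1]*w[:,0]).sum(),(b*w).sum())
    R=np.array([[np.cos(a),-np.sin(a)],[np.sin(a),np.cos(a)]]);t=W.mean(0)-R@B.mean(0)
    return a,t,(W-(B@R.T+t))
E
python3 - <<'E'
from h import *
c=imaging.camera("top")
B=[(155,118),(155,-128),(-110,-128),(-110,118)]
px=np.array([(218,118),(487,93),(526,378),(248,408)])/3.3+[220,95]
a,t,r=fit(B,[ray(c,p,12) for p in px]);print(a,t,np.round(r,1))
tr=trace(c,"board")[0];m=tr["region"].astype(np.uint8);print(tr["p"],m.sum())
h=cv2.convexHull(max(cv2.findContours(m,0,2)[0],key=cv2.contourArea));q=cv2.approxPolyDP(h,6,True)[:,0];print(q)
R=np.array([[np.cos(a),-np.sin(a)],[np.sin(a),np.cos(a)]])
for n,p,z in [("ptip",(437,251),32),("bodynear",(381,309),31),("grip top",(465,157),65)]:
    w=ray(c,np.array(p)/3.3+[220,95],z); print(n,np.round(w), np.round(R.T@(w[:2]-t)))
s=monitor.read_state();print(s["eef_pos"],s["eef_rot"])
E
```

```text
0.11925217639498 [556.45859858  -8.20400698] [[ 1.2 -0.1]
 [-1.2  0.9]
 [ 0.   2. ]
 [-0.  -2.8]]
0.83 6091
[[365 124]
 [377 208]
 [295 216]
 [287 132]]
ptip [570. -69.  32.] [  6. -61.]
bodynear [518. -20.  31.] [-40.  -7.]
grip top [644. -90.  65.] [ 77. -92.]
[215.09643033 506.1776064  185.5280618 ] [-3.14155990e+00 -1.23572604e-05  2.73977587e+00]
```

Board: yaw about 0.119, origin about (556, -8), jaw opening q about 71. I'm moving over the slider now, with the tool turned to the board axes.

Emit:
arm_command:
  steps:
    - [1,-50,-36,0,-3]
    - [1,-100,-71,0,-6]
    - [1,-150,-107,0,-9]
    - [1,-200,-143,0,-12]
    - [1,-250,-179,0,-15]
    - [1,-300,-214,0,-18]
    - [1,-350,-250,0,-21]
    - [1,-400,-286,0,-24]
    - [1,-450,-322,0,-27]
    - [1,-500,-357,0,-30]
    - [1,-500,-357,0,-30]
    - [1,-500,-357,0,-30]
  force: 20

```text
clock: 2.5
eef_pos: [535.3, -17.6, 185.3]
eef_rot: [3.141, -0.001, -3.02]
wrist_force: [0.3, 0.2, 0.4]
finger_gap: 94.3
finger_force: 0.0
```

```bash
python3 - <<'E'
from h import *
s=monitor.read_state();print(s["eef_pos"],s["eef_rot"],s["wrist_force"])
c=imaging.camera("wrist");save(c,"w1")
for t,z in [("caliper_slider",31),("spring_stop",29),("stop_line",29),("pointer_tip",32),("long_block",32)]:
    for d in find_in(c,t)[:2]: print(t,round(d["p"],2),np.round(d["rect"]),np.round(ray(c,d["rect"][:2],z)))
E
```

```text
[535.32983489 -17.59122607 185.33764034] [ 3.14128258e+00 -5.07170208e-04 -3.02048350e+00] [0.33619707 0.24260247 0.40524248]
caliper_slider 0.62 [313. 195.  84.  50.] [544. -22.  31.]
spring_stop 0.56 [252. 274.  39.  38.] [649. -84.  29.]
stop_line 0.81 [251. 275.  45.  34.] [650. -84.  29.]
stop_line 0.46 [313. 202.  82. 170.] [553. -22.  29.]
pointer_tip 0.63 [314. 195.  83.  46.] [544. -21.  32.]
long_block 0.84 [514. 221.  60.  50.] [547. 208.  32.]
long_block 0.66 [358. 248.  36.  50.] [601.  37.  32.]
```

View pics/w1.png

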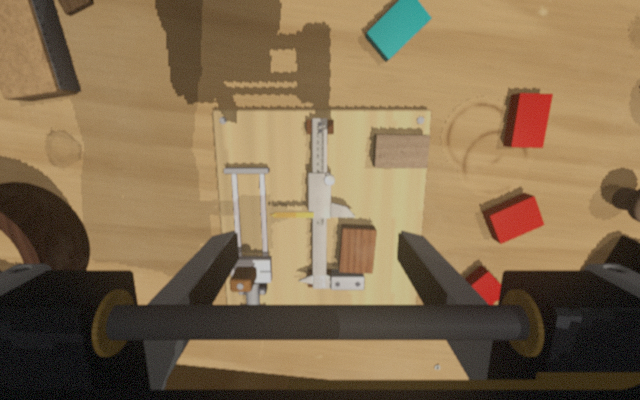

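Wrist view: the board is square with the tool. Near corners are at (212,108) and (430,109), the pointer tip at (271,213), and the slider body's near end at (319,172), running from column 308 to 331.

```bash
python3 - <<'E'
from h import *
c=imaging.camera("wrist")
a=0.119
W=[ray(c,p,12) for p in [(212,108),(430,109)]];d=W[1]-W[0];print("yaw",-np.arctan2(d[0],d[1]),np.linalg.norm(d))
R=lambda a:np.array([[np.cos(a),-np.sin(a)],[np.sin(a),np.cos(a)]])
a=-np.arctan2(d[0],d[1]);t=(W[0]+W[1])[:2]/2-R(a)@[-110,-5];print(t)
for tt in (t,np.array([556.5,-8.2])):
  for n,p,z in [("ptip",(271,213),32),("bodynear",(319,172),31),("bL",(308,195),31),("bR",(331,195),31),("grip",(242,285),65),("anvil",(346,276),34)]:
    w=ray(c,p,z); print(n,np.round(w,1), np.round(R(a).T@(w[:2]-tt),1))
g=cv2.resize(c["img"][150:310,200:400,::-1],None,fx=4,fy=3.75,interpolation=2);cv2.imwrite("pics/w2.png",g)
E
```

```text
yaw 0.11709824466678442 241.4040377687183
[559.05655847  -6.32014813]
ptip [570.9 -66.5  32. ] [  4.8 -61.1]
bodynear [518.1 -18.2  31. ] [-42.1  -7. ]
bL [545.3 -27.2  31. ] [-16.1 -19.2]
bR [542.2  -1.7  31. ] [-16.2   6.6]
grip [646.1 -87.   65. ] [ 77.  -90.3]
anvil [636.8  28.7  34. ] [81.3 25.7]
ptip [570.9 -66.5  32. ] [  7.5 -59.6]
bodynear [518.1 -18.2  31. ] [-39.3  -5.4]
bL [545.3 -27.2  31. ] [-13.3 -17.6]
bR [542.2  -1.7  31. ] [-13.4   8.2]
grip [646.1 -87.   65. ] [ 79.7 -88.7]
anvil [636.8  28.7  34. ] [84.1 27.2]
```

View pics/w2.png

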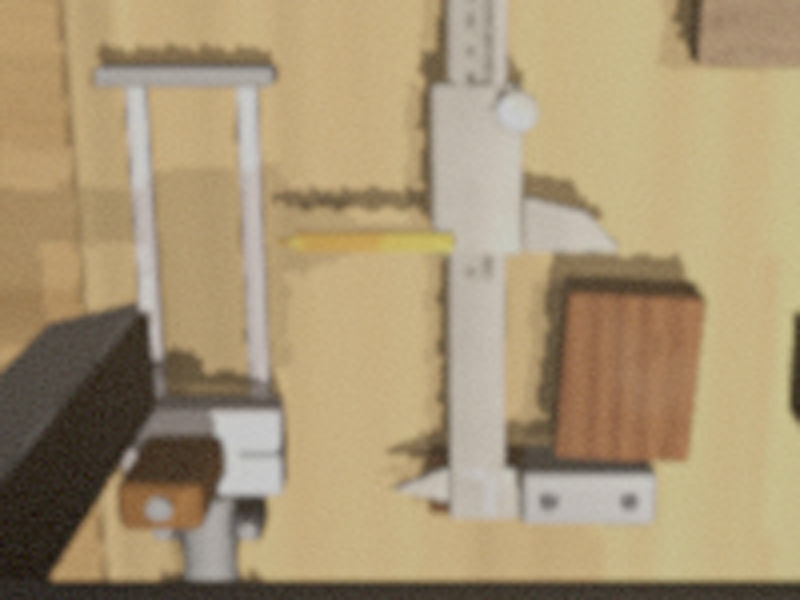

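Emit:
arm_command:
  steps:
    - [0.5,-7,2,25,0]
    - [0.5,-7,2,50,0]
    - [0.5,-7,2,80,0]
    - [0.5,-7,2,110,0]
    - [0.5,-7,2,130,0]
    - [0.5,-7,2,145,0]
    - [0.5,-7,2,152,0]
    - [0.5,-7,2,152,0]
    - [0.2,-7,2,152,0]
    - [0.2,-7,2,152,0]
    - [0.2,-7,2,152,0]
    - [0.2,-7,2,152,0]
    - [0.2,-7,2,152,0]
  force: 15

```text
clock: 4.47
eef_pos: [542.4, -15.1, 33.6]
eef_rot: [-3.142, 0.0, -3.02]
wrist_force: [-1.0, 0.1, -0.3]
finger_gap: 19.0
finger_force: 0.0
```

```bash
python3 - <<'E'
from h import *
c=imaging.camera("wrist");d=imaging.camera("side")
a=cv2.resize(c["img"][:,:,::-1],(512,320));b=cv2.resize(d["img"][160:260,240:400,::-1],(512,320),interpolation=2)
cv2.imwrite("pics/w3.png",np.vstack([a,b])[:600])
E
```

```text
(no output)
```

View pics/w3.png

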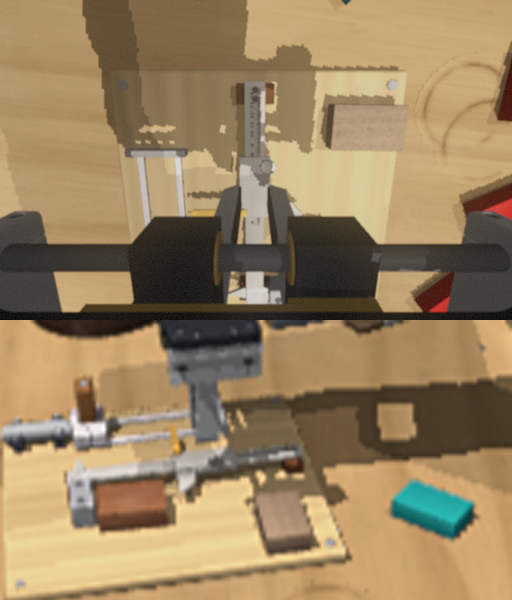

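```bash
python3 - <<'E'
from h import *
s=monitor.read_state();print(s)
d=imaging.camera("side");c=imaging.camera("top")
for n,P in [("tcp",s["eef_pos"]),("tip",s["eef_pos"]-[0,0,19]),("body front",[518,-18,31]),("ptip",[571,-66,32])]:
    p=proj(d,P);print(n,p,(p-[240,160])*3.2, proj(c,P))
cv2.imwrite("pics/s4.png",np.hstack([cv2.resize(d["img"][180:240,270:330,::-1],(400,400),interpolation=2),cv2.resize(c["img"][150:210,305:365,::-1],(400,400),interpolation=2)]))
E
```

```text
{'clock': 4.575, 'joints': array([-9.53072206e-02,  4.58752646e-01,  1.68633796e+00, -1.92067988e-05,
        9.96494516e-01, -1.78789855e+00]), 'qd': array([-0.000405  ,  0.0017349 ,  0.0006074 ,  0.00116103, -0.00037682,
       -0.00046247]), 'effort': array([ 1.71680531e-04, -5.62238073e+01, -2.94141322e+01, -2.66536017e-02,
        7.02750566e-02,  1.93002376e-05]), 'eef_pos': array([542.36804473, -15.08652207,  33.56544135]), 'eef_rot': array([-3.14157528e+00,  3.87870291e-06, -3.01978721e+00]), 'wrist_force': array([-0.37625678,  0.08599168,  0.5005163 ]), 'moment': array([ 0.06340967,  0.00218282, -0.01482127]), 'finger_force': 0.0, 'finger_gap': 18.78445509409614}
tcp [303.78730119 201.25417751] [204.11936381 132.01336805] [333.71640132 179.94427291]
tip [304.05302174 207.00707793] [204.96966956 150.42264938] [333.51839946 181.57012431]
body front [312.73788743 201.00586813] [232.76123977 131.21877803] [334.66665976 188.50345859]
ptip [293.14600044 192.16600836] [170.0672014  102.93122675] [351.54431484 170.60342054]
```

View pics/s4.png

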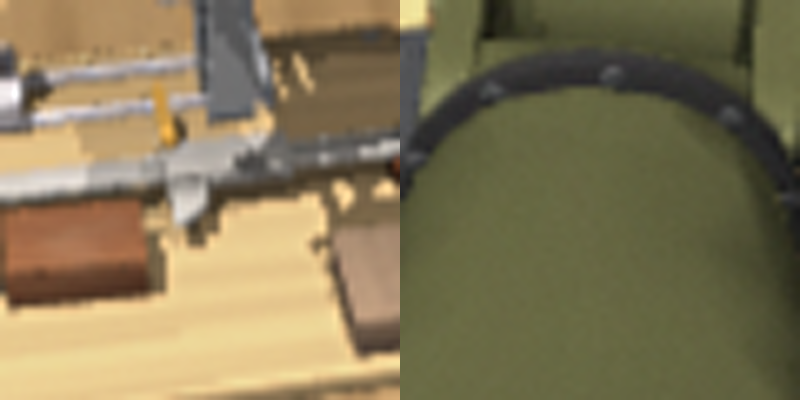

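```bash
python3 - <<'E'
from h import *
c=imaging.camera("wrist");d=imaging.camera("side")
W=[ray(c,p,12) for p in [(125,88),(508,88)]];print(W,np.linalg.norm(W[0]-W[1]))
V=np.array(c["view"]);print("cam pos",-V[:3,:3].T@V[:3,3])
s=monitor.read_state();e=s["eef_pos"]
for z in (15,25,35,45,55):print(z,"side ray",ray(d,(304.5,197.3),z))
for lab,P in [("tipL",e+[1,9.5,-19]),("tipR",e+[-1,-9.5,-19])]: print(lab,proj(c,P)*.8, proj(c,P+[0,0,30])*.8)
x=c["img"][200:380,220:420,::-1];cv2.imwrite("pics/w5.png",cv2.resize(x,(660,594),interpolation=2))
E
```

```text
[array([ 466.36140974, -150.11187909,   12.        ]), array([436.63867555,  95.49552049,  12.        ])] 247.39934449585334
cam pos [473.34545322 -24.15082097 232.84892005]
15 side ray [539.65850162 -62.70466189  15.        ]
25 side ray [539.75616179 -47.4706494   25.        ]
35 side ray [539.85382196 -32.23663691  35.        ]
45 side ray [539.95148214 -17.00262443  45.        ]
55 side ray [540.04914231  -1.76861194  55.        ]
tipL [265.17691917 182.0264718 ] [266.82149565 194.16666892]
tipR [244.10897205 177.41925916] [242.68146783 188.94929494]
```

View pics/w5.png

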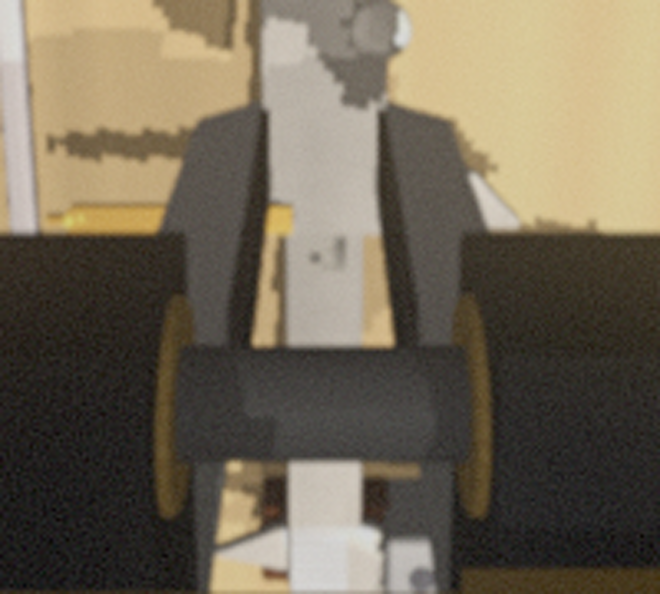

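The side and wrist views both put the fingertips well above the slider body, and the fingers closed to 19 mm with no force. I'll reopen and step down, watching the force.

Emit:
arm_command:
  steps:
    - [0.45,0,0,0,0]
    - [0.45,0,0,0,0]
    - [0.45,0,0,1,0]
    - [0.45,0,0,2,0]
    - [0.45,0,0,3,0]
    - [0.45,0,0,3,0]

```text
clock: 5.52
eef_pos: [542.3, -15.1, 30.4]
eef_rot: [3.142, -0.0, -3.02]
wrist_force: [-0.3, 0.1, -0.1]
finger_gap: 42.1
finger_force: 0.0
```

```bash
python3 - <<'E'
from h import *
s=monitor.read_state();print(s["eef_pos"],s["wrist_force"])
c=imaging.camera("wrist");d=imaging.camera("side")
x=cv2.resize(c["img"][200:350,220:420,::-1],(533,400),interpolation=2)
y=cv2.resize(d["img"][180:240,285:325,::-1],(266,400),interpolation=2);cv2.imwrite("pics/w6.png",np.hstack([x,y]))
E
```

```text
[542.29025579 -15.06674412  30.41718425] [-0.31200981  0.07060068 -0.08456857]
```

View pics/w6.png

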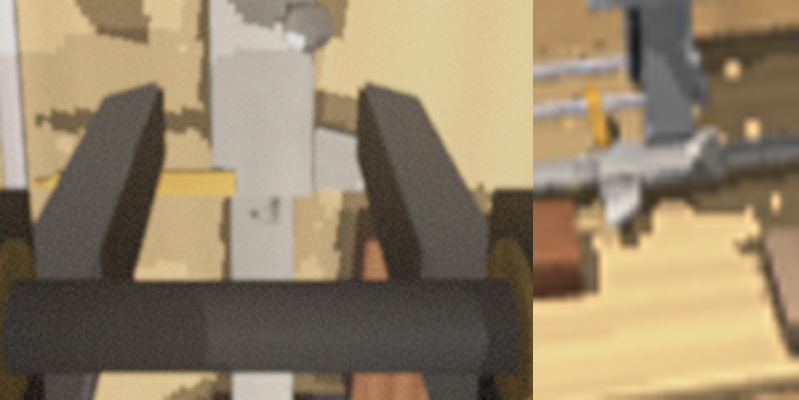

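Both views still show the tips roughly 25–40 mm above the body, and there's no contact at a nominal tip height of 11 mm. The fingers must be shorter than stated, so I keep going down carefully.

Emit:
arm_command:
  steps:
    - [0.45,0,0,2,0]
    - [0.45,0,0,4,0]
    - [0.45,0,0,6,0]
    - [0.45,0,0,8,0]
    - [0.45,0,0,8,0]

```text
clock: 6.25
eef_pos: [542.3, -15.1, 22.4]
eef_rot: [3.141, -0.0, -3.02]
wrist_force: [0.2, 0.4, 0.4]
finger_gap: 42.2
finger_force: 0.0
```

```bash
python3 - <<'E'
from h import *
s=monitor.read_state();print(s["eef_pos"],s["wrist_force"])
c=imaging.camera("wrist");d=imaging.camera("side")
x=cv2.resize(c["img"][200:350,220:420,::-1],(533,400),interpolation=2)
y=cv2.resize(d["img"][180:240,285:325,::-1],(266,400),interpolation=2);cv2.imwrite("pics/w7.png",np.hstack([x,y]))
V=np.array(c["view"]);print(np.round(V,3),np.array(c["mtx"]))
E
```

```text
[542.25322942 -15.06906695  22.35410958] [0.16361998 0.43934758 0.42276792]
[[-1.20000e-01  9.93000e-01  0.00000e+00  8.07120e+01]
 [ 9.63000e-01  1.16000e-01  2.42000e-01 -5.06769e+02]
 [ 2.40000e-01  3.00000e-02 -9.70000e-01  1.02090e+02]
 [ 0.00000e+00  0.00000e+00  0.00000e+00  1.00000e+00]] [[323.42639548   0.         317.47780849]
 [  0.         323.42639548 203.99796106]
 [  0.           0.           1.        ]]
```

View pics/w7.png

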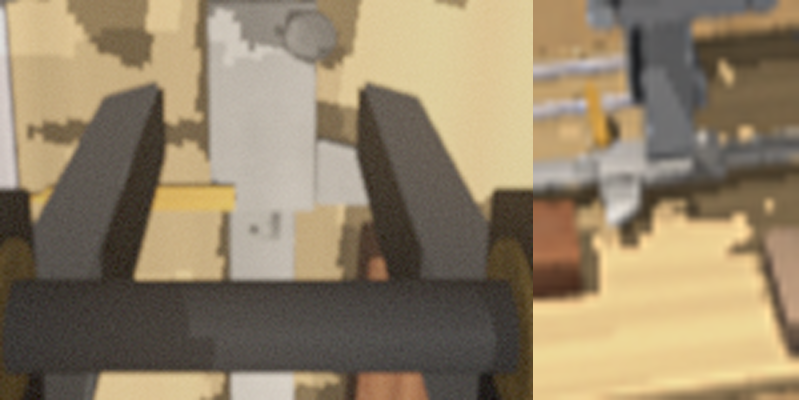

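At TCP z = 22.4, the finger gap seen from the wrist (75.7 px for 42 mm) puts the tips at z of about 51. The tips are therefore about 28 mm above the reported TCP. I'll descend to a tip height of about 20.

Emit:
arm_command:
  steps:
    - [0.45,0,0,5,0]
    - [0.45,0,0,10,0]
    - [0.45,0,0,15,0]
    - [0.45,0,0,20,0]
    - [0.45,0,0,24,0]
    - [0.45,0,0,24,0]

```text
clock: 7.1
eef_pos: [542.2, -15.1, -1.8]
eef_rot: [3.141, -0.001, -3.02]
wrist_force: [-0.6, -0.4, -0.1]
finger_gap: 42.0
finger_force: 0.0
```

```bash
python3 - <<'E'
from h import *
s=monitor.read_state();print(s["eef_pos"],s["wrist_force"])
c=imaging.camera("wrist");d=imaging.camera("side")
x=cv2.resize(c["img"][200:350,220:420,::-1],(533,400),interpolation=2)
y=cv2.resize(d["img"][180:240,285:325,::-1],(266,400),interpolation=2);cv2.imwrite("pics/w8.png",np.hstack([x,y]))
E
```

```text
[542.188456   -15.0852474   -1.77097859] [-0.60040497 -0.41759142 -0.0798789 ]
```

View pics/w8.png

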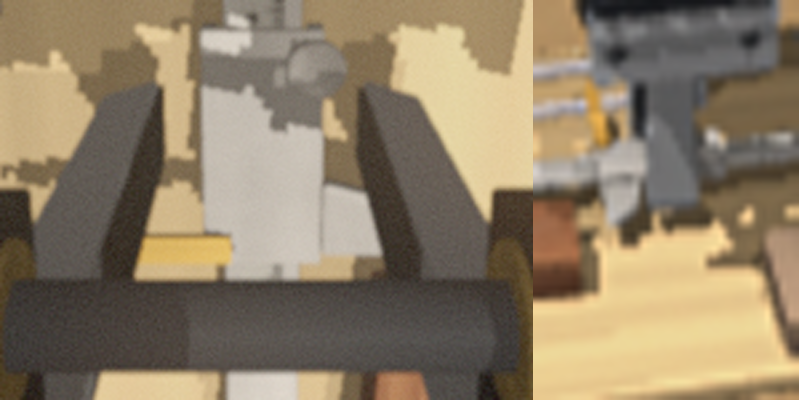

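The tips are now about level with the body top and centred on it. The screw knob is slightly behind the left finger's edge, so I go 4 mm forward and 10 mm down, then close.

Emit:
arm_command:
  steps:
    - [0.45,-4,0,0,0]
    - [0.45,-4,0,3,0]
    - [0.45,-4,0,6,0]
    - [0.45,-4,0,9,0]
    - [0.45,-4,0,9,0]
    - [0.15,-4,0,9,0]
    - [0.15,-4,0,9,0]
    - [0.15,-4,0,9,0]
    - [0.15,-4,0,9,0]
  force: 15

```text
clock: 8.32
eef_pos: [548.4, -14.1, -7.8]
eef_rot: [-3.141, 0.005, -3.02]
wrist_force: [-2.8, 5.9, 26.6]
finger_gap: 25.1
finger_force: 25.9
```

Gripped at 25 mm, but the fingers press down with about 27 N. I raise 3 mm and check.

Emit:
arm_command:
  steps:
    - [0.15,0,0,-1.5,0]
    - [0.15,0,0,-3,0]
    - [0.15,0,0,-3,0]

```text
clock: 8.7
eef_pos: [546.8, -14.2, -7.6]
eef_rot: [3.141, 0.001, -3.02]
wrist_force: [4.0, 4.0, -3.1]
finger_gap: 25.0
finger_force: 20.4
```

Emit:
arm_command:
  steps:
    - [0.15,-2,0,0,0]
    - [0.15,-4,0,0,0]
    - [0.15,-6,0,0,0]
    - [0.15,-8,0,0,0]
    - [0.15,-10,0,0,0]
    - [0.15,-12,0,0,0]
    - [0.15,-14,0,0,0]
    - [0.15,-14,0,0,0]

```text
clock: 9.7
eef_pos: [558.3, -12.8, -7.7]
eef_rot: [3.141, -0.005, -3.02]
wrist_force: [-12.8, 1.3, 10.7]
finger_gap: 24.6
finger_force: 24.1
```

Emit:
arm_command:
  steps:
    - [0.15,-1,0,0,0]
    - [0.15,-2,0,0,0]
    - [0.15,-3,0,0,0]
    - [0.15,-3,0,0,0]
    - [0.15,-3,0,0,0]

```text
clock: 10.32
eef_pos: [559.5, -12.6, -7.7]
eef_rot: [3.14, -0.009, -3.02]
wrist_force: [-27.1, -1.7, 21.4]
finger_gap: 25.0
finger_force: 27.1
```

```bash
python3 - <<'E'
from h import *
s=monitor.read_state();print(s["eef_pos"],s["wrist_force"])
c=imaging.camera("wrist");d=imaging.camera("side")
x=cv2.resize(c["img"][200:400,220:480,::-1],(520,400),interpolation=2)
y=cv2.resize(d["img"][185:225,260:320,::-1],(600,400),interpolation=2);cv2.imwrite("pics/w9.png",cv2.resize(np.hstack([y,x[:,240:440]]),(800,400)))
E
```

```text
[559.47942896 -12.63083999  -7.74520022] [-27.13132741  -1.74492492  21.38269674]
```

View pics/w9.png

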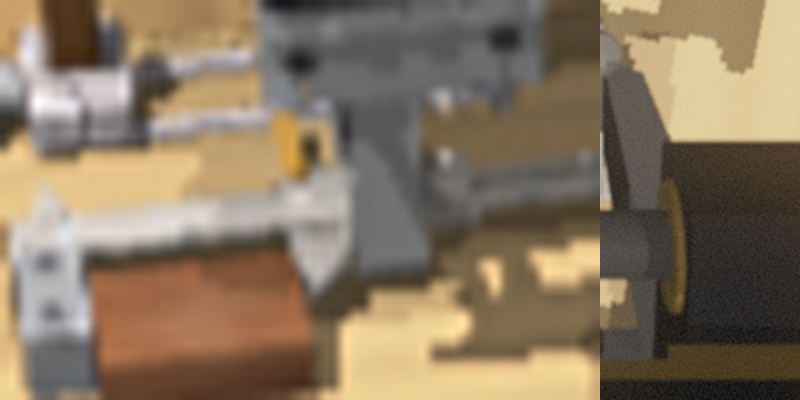

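The block is shut tight between jaw and anvil, with 27 N on it. I ease the push, open and rise.

Emit:
arm_command:
  steps:
    - [0.15,1.5,0,0,0]
    - [0.15,3,0,0,0]
    - [0.45,3,0,0,0]
    - [0.45,3,0,0,0]
    - [0.45,3,0,0,0]
    - [0.45,3,0,-10,0]
    - [0.45,3,0,-30,0]
    - [0.45,3,0,-60,0]
    - [0.45,3,0,-100,0]
    - [0.45,3,0,-140,0]
    - [0.45,3,0,-190,0]
    - [0.45,3,0,-190,0]

```text
clock: 11.92
eef_pos: [561.7, -13.0, 187.1]
eef_rot: [-3.14, 0.007, -3.02]
wrist_force: [0.8, 1.2, -0.4]
finger_gap: 42.4
finger_force: 0.0
```

```bash
python3 - <<'E'
from h import *
s=monitor.read_state();print(s["eef_pos"],s["eef_rot"],s["wrist_force"])
a=0.119;R=np.array([[np.cos(a),-np.sin(a)],[np.sin(a),np.cos(a)]])
B=lambda w:np.round(R.T@(np.array(w)[:2]-[558,-7.2]),1)
for n in ("wrist","top"):
    c=imaging.camera(n);save(c,"z"+n)
    for t,z in [("caliper_slider",31),("spring_stop",29),("stop_line",29),("long_block",32),("board",12)]:
        for d in find_in(c,t)[:2]: print(n,t,round(d["p"],2),np.round(d["rect"]),B(ray(c,d["rect"][:2],z)))
    h=cv2.cvtColor(c["img"],cv2.COLOR_RGB2HSV)
    m=((h[...,0]>18)&(h[...,0]<32)&(h[...,1]>165)&(h[...,2]>120)).astype(np.uint8)
    k,l,st,ce=cv2.connectedComponentsWithStats(m)
    for i in range(1,k):
        if st[i,4]>8:
            x,y,w,hh,A=st[i];cy=ce[i,1]
            print(n,"yellow",st[i],B(ray(c,(x,cy),32)),B(ray(c,(x+w,cy),32)))
E
```

```text
[561.74216911 -13.01585062 187.1192195 ] [-3.14002699  0.00719219 -3.01974467] [ 0.76192128  1.15669317 -0.3746238 ]
wrist caliper_slider 0.59 [313. 183.  87.  46.] [ -1.2 -12.4]
wrist spring_stop 0.62 [243. 251.  33.  41.] [ 81.3 -95.4]
wrist stop_line 0.62 [245. 250.  33.  31.] [ 80.4 -92.9]
wrist long_block 0.86 [359. 228.  37.  44.] [51.5 40.9]
wrist long_block 0.75 [514. 198.  61.  57.] [ 15.5 214. ]
wrist board 0.93 [322. 189. 218. 215.] [10.5 -2.2]
top stop_line 0.67 [331. 171.  94.  75.] [12.8 -1.3]
top long_block 0.6 [261. 143.  24.  23.] [116.3 191.3]
top long_block 0.5 [256. 178.  22.  24.] [ 12.  213.4]
top board 0.79 [333. 169.  92.  81.] [20.7 -8.2]
top yellow [186 227  17   5  44] [-112.8  417.7] [-117.8  370.7]
```

Emit:
arm_command:
  steps:
    - [0.45,-37,-44,0,0]
    - [0.45,-74,-87,0,0]
    - [0.45,-74,-87,0,0]
    - [0.45,-74,-87,30,0]
    - [0.45,-74,-87,60,0]
    - [0.45,-74,-87,85,0]
    - [0.45,-74,-87,100,0]
    - [0.45,-74,-87,100,0]

```text
clock: 13.52
eef_pos: [643.8, -89.9, 82.1]
eef_rot: [3.141, -0.001, -3.019]
wrist_force: [-0.2, 0.8, 0.9]
finger_gap: 42.3
finger_force: 0.0
```

```bash
python3 - <<'E'
from h import *
s=monitor.read_state();print(s["eef_pos"],s["wrist_force"])
a=0.119;R=np.array([[np.cos(a),-np.sin(a)],[np.sin(a),np.cos(a)]])
W=lambda x,y,z:np.r_[R@[x,y]+[558,-7.2],z]
c=imaging.camera("wrist");save(c,"g1");d=imaging.camera("side");save(d,"g1s")
for n,P in [("grip top nearL",W(69,-82,65)),("grip top nearR",W(69,-106,65)),("line",W(77,-66,29)),("ptip",W(22,-64,32)),("tipL",s["eef_pos"]+[-5,21,20])]: print(n,np.round(proj(c,P)),np.round(proj(d,P)))
for t in ("spring_stop","stop_line","pointer_tip"):
  for cc in (c,d):
    for q in trace(cc,t)[:1]: print(t,round(q["p"],2),np.round(q["rect"]))
E
```

```text
[643.77612807 -89.87893658  82.08603566] [-0.17284334  0.82548275  0.92069343]
grip top nearL [333. 217.] [269. 181.]
grip top nearR [299. 217.] [269. 176.]
line [351. 214.] [268. 195.]
ptip [356. 145.] [287. 192.]
tipL [355. 241.] [267. 171.]
spring_stop 0.61 [324. 217.  58.  46.]
spring_stop 0.49 [268. 191.  14.  20.]
stop_line 0.96 [324. 217.  61.  44.]
stop_line 0.5 [267. 188.  12.  18.]
pointer_tip 0.9 [421. 117. 117.  73.]
pointer_tip 0.56 [300. 204.  24.  24.]
```

Emit:
arm_command:
  steps:
    - [0.45,0,0,15,0]
    - [0.45,0,0,30,0]
    - [0.45,0,0,45,0]
    - [0.45,0,0,56,0]
    - [0.45,0,0,60,0]
    - [0.45,0,0,60,0]
    - [0.1,0,0,60,0]
    - [0.1,0,0,60,0]
    - [0.1,0,0,60,0]
    - [0.1,0,0,60,0]
  force: 40

```text
clock: 15.18
eef_pos: [644.4, -89.5, 23.0]
eef_rot: [3.141, 0.0, -3.019]
wrist_force: [-1.9, 5.2, 3.0]
finger_gap: 23.5
finger_force: 40.0
```

Grip taken at 24 mm. Now I pull 50 mm.

Emit:
arm_command:
  steps:
    - [0.1,6,0,0,0]
    - [0.1,12,0,0,0]
    - [0.1,18,0,0,0]
    - [0.1,24,0,0,0]
    - [0.1,30,0,0,0]
    - [0.1,36,0,0,0]
    - [0.1,42,0,0,0]
    - [0.1,47,0,0,0]
    - [0.1,50,0,0,0]
    - [0.1,50,0,0,0]
    - [0.1,50,0,0,0]

```text
clock: 16.55
eef_pos: [595.7, -95.5, 23.0]
eef_rot: [3.141, 0.003, -3.02]
wrist_force: [6.4, 6.8, -2.5]
finger_gap: 23.7
finger_force: 40.0
```

```bash
python3 - <<'E'
from h import *
s=monitor.read_state();p=s["eef_pos"];print(p,s["wrist_force"],np.hypot(*(p[:2]-[644.4,-89.5])))
a=0.119;R=np.array([[np.cos(a),-np.sin(a)],[np.sin(a),np.cos(a)]])
W=lambda x,y,z:np.r_[R@[x,y]+[558,-7.2],z]
c=imaging.camera("wrist");d=imaging.camera("side");save(c,"p1");save(d,"p1s")
print("ptip",proj(c,W(22,-64,32)),"line",proj(c,W(27,-66,29)),"line right",proj(c,W(27,-80,29)))
h=cv2.cvtColor(c["img"],cv2.COLOR_RGB2HSV)
u,v=np.round(proj(c,W(22,-55,32))).astype(int);print(u,v)
for col in (u-10,u-5,u,u+8,u+16): print("col",col,h[v-12:v+13:1,col].tolist() if col==u+8 else h[v-12:v+13,col,1].tolist())
u,v=np.round(proj(c,W(27,-70,29))).astype(int);print("carriage gray",u,v)
for col in (u-6,u-3,u,u+3): print(col,h[v-25:v+25,col,2].tolist())
E
```

```text
[595.66641677 -95.50930432  23.04208705] [ 6.41879615  6.79297311 -2.51678119] 49.10268702072086
ptip [363.95200892 230.93441166] line [359.83288296 236.88972028] line right [337.6940674  236.86145831]
378 231
col 368 [84, 79, 85, 85, 85, 86, 86, 88, 83, 90, 85, 89, 100, 105, 107, 97, 90, 85, 82, 80, 81, 82, 84, 83, 81]
col 373 [83, 80, 82, 79, 83, 87, 87, 87, 85, 89, 95, 110, 95, 77, 65, 71, 80, 88, 86, 82, 81, 79, 84, 80, 80]
col 378 [80, 83, 81, 81, 81, 82, 87, 88, 93, 104, 107, 103, 99, 103, 92, 94, 100, 102, 98, 91, 84, 83, 80, 80, 79]
col 386 [[19, 82, 227], [19, 82, 225], [19, 82, 222], [19, 83, 217], [20, 84, 213], [19, 87, 210], [19, 85, 208], [19, 89, 204], [19, 89, 194], [23, 103, 185], [29, 112, 202], [30, 103, 223], [30, 101, 228], [30, 106, 227], [30, 104, 228], [30, 104, 225], [30, 104, 227], [30, 102, 228], [29, 99, 226], [26, 89, 227], [21, 82, 227], [19, 82, 226], [19, 79, 227], [20, 79, 227], [20, 81, 226]]
col 394 [84, 81, 79, 87, 83, 84, 85, 88, 91, 104, 110, 107, 101, 103, 103, 104, 100, 100, 98, 91, 85, 84, 83, 83, 84]
carriage gray 354 237
348 [121, 113, 104, 
[... 237 characters left out ...]
03, 107, 130, 171, 205, 224, 228, 227, 226, 229, 228, 228, 226, 225, 228, 228, 226, 213, 179, 129, 102, 94, 99, 97, 101, 102, 98, 98, 101, 103, 101, 99, 99, 95, 99, 95, 95, 102, 97, 97, 96, 96, 96, 98, 96, 100, 100]
354 [143, 120, 105, 107, 110, 130, 173, 205, 222, 226, 229, 225, 226, 227, 227, 228, 226, 227, 226, 227, 226, 211, 179, 130, 99, 100, 101, 98, 103, 101, 104, 100, 98, 98, 100, 100, 99, 98, 99, 97, 97, 103, 102, 96, 101, 95, 96, 97, 100, 98]
357 [144, 132, 109, 109, 107, 129, 170, 207, 222, 227, 228, 228, 227, 227, 226, 226, 225, 227, 227, 227, 228, 226, 210, 174, 123, 103, 98, 104, 105, 102, 100, 103, 99, 98, 100, 103, 103, 96, 102, 96, 103, 101, 96, 98, 100, 99, 99, 99, 94, 104]
```

```bash
python3 - <<'E'
from h import *
c=imaging.camera("wrist")
a=0.119;R=np.array([[np.cos(a),-np.sin(a)],[np.sin(a),np.cos(a)]])
B=lambda w:np.round(R.T@(np.array(w)[:2]-[558,-7.2]),1)
v=cv2.cvtColor(c["img"],cv2.COLOR_RGB2HSV)
print("pointer",B(ray(c,(386,229),32)),B(ray(c,(386,238),32)))
for r in (216.5,218,219): print("carriage near edge top",B(ray(c,(354,r),29)))
print("bottom z17?",B(ray(c,(354,218),17)))
for q in (trace(c,"stop_line")+trace(c,"spring_stop")): print(q["p"],np.round(q["rect"]))
print(v[205:222,356].tolist())
E
```

```text
pointer [ 20.7 -50.4] [ 26.6 -50.1]
carriage near edge top [ 13.6 -70.1]
carriage near edge top [ 14.6 -70.1]
carriage near edge top [ 15.2 -70. ]
bottom z17? [ 18.2 -68.6]
0.86 [324. 257.  74.  93.]
0.35 [451. 195. 378. 378.]
0.85 [324. 259.  76.  97.]
[[19, 93, 183], [20, 94, 182], [19, 94, 187], [20, 90, 196], [19, 92, 188], [19, 92, 167], [18, 100, 156], [17, 86, 146], [18, 72, 127], [15, 49, 114], [9, 38, 107], [13, 42, 108], [13, 38, 127], [14, 26, 169], [11, 14, 205], [13, 8, 223], [23, 4, 228]]
```

The pointer is at board x 23.6 and the line at 29.6, so 6 mm is left. The TCP travel gives 5.9, which agrees.

Emit:
arm_command:
  steps:
    - [0.1,2,0,0,0]
    - [0.1,4,0,0,0]
    - [0.1,6,0,0,0]
    - [0.1,6,0,0,0]
    - [0.1,6,0,0,0]
    - [0.1,6,0,0,0]
    - [0.1,6,0,0,0]

```text
clock: 17.68
eef_pos: [589.8, -96.2, 23.0]
eef_rot: [3.141, 0.003, -3.02]
wrist_force: [7.3, 6.7, -1.4]
finger_gap: 23.7
finger_force: 40.0
```

```bash
python3 - <<'E'
from h import *
s=monitor.read_state();p=s["eef_pos"];print(p,s["wrist_force"],np.hypot(*(p[:2]-[644.4,-89.5])))
c=imaging.camera("wrist");save(c,"e1")
a=0.119;R=np.array([[np.cos(a),-np.sin(a)],[np.sin(a),np.cos(a)]])
B=lambda w:np.round(R.T@(np.array(w)[:2]-[558,-7.2]),1)
W=lambda x,y,z:np.r_[R@[x,y]+[558,-7.2],z]
h=cv2.cvtColor(c["img"],cv2.COLOR_RGB2HSV)
u=int(proj(c,W(23.6,-50,32))[0]);col=h[:,u]
rows=[r for r in range(190,290) if 24<=col[r,0]<=33 and col[r,1]>88];print("pointer rows",rows,B(ray(c,(u,np.mean(rows)),32)))
u,v=np.round(proj(c,W(9,-70,29))).astype(int);g=h[v-15:v+30,u,2].astype(int);e=v-15+np.argmax(np.diff(g));print("edge",e,B(ray(c,(u,e+.5),29)),g.tolist())
E
```

```text
[589.79662248 -96.22463219  23.02467229] [ 7.26626252  6.74845572 -1.37140222] 55.01590237716166
pointer rows [238, 239, 240, 241, 242, 243, 244, 245, 246, 279] [ 25.8 -50.5]
edge 217 [  8.3 -70.1] [182, 185, 184, 182, 171, 162, 152, 154, 135, 120, 111, 104, 109, 129, 170, 204, 222, 226, 226, 224, 226, 228, 227, 225, 227, 226, 228, 226, 225, 213, 180, 128, 101, 101, 100, 100, 102, 98, 97, 103, 97, 99, 100, 98, 97]
```

The line is at 23.3 and the pointer at 23.4, so they are level, and the travel is 55.0 mm. Handing in.

```bash
python3 -c "
from cell import job
print(job.sign_off())"
```

```text
the job is handed in; nothing more can be done
None
```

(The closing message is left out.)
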